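Prime the pump of the cleaner canister

ROBOT

A 7-joint arm with a two-finger parallel gripper is mounted at the origin on the work surface. World frame = base frame: x ahead of the robot, y to its left, z up, the work surface at z = 0. Lengths are in m, angles in degrees, forces in N, time in s.
With the tool pointing down it reaches from about 0.425 to 0.875 m from the base axis. Payload 4.7 kg.
Tool frame: the origin (TCP) lies on the mounting face of the last link; the fingertips stand tcp_to_tips ahead of it and the grasp point (between the pads) lies 164 mm ahead of it (tcp_to_tips is the distance from the TCP to the fingertips, in m); z points along the fingers, y is the line along which they close (so a half turn about z gives the same grasp; the last joint's range is limited). The gripper opens to 87 mm and grips with 3 to 60 N. Pads are 19 mm wide; open, the fingers measure 117 mm over their backs; the gripper's body (75 mm by 190 mm) begins 51 mm behind the grasp point.
Start: joints at [67.042, 18.392, -4.016, 83.108, 1.295, 78.541, -3.26], TCP at [0.262, -0.595, 0.405] pointing down, gripper open.
Joint ranges: [-163.93, 163.93], [-17.29, 119.83], [-79.2, 71.16], [3.27, 140.29], [-89.18, 269.18], [5.43, 117.66], [-154.24, 154.24]. Speed limits (degrees/s): [147.25, 147.25, 180, 180, 180, 180, 180].

INTERFACE

Orientations are given as [roll, pitch, yaw] about the fixed x, y, z axes, in that order (R = Rz(yaw) Ry(pitch) Rx(roll)).
In Python, from cell import get_obs, read_camera, sign_off, tcp_to_tips gives the robot as it stands.
- The arm moves only by the tool drive_tool, never from a script. Its argument "rows" is one flat list of numbers, 7 for each row, row after row: the shift along the tool's x, y, z in m, then the turn, a rotation vector about the tool's x, y, z in rad, then the gripper command: -1 is shut, 1 is fully open, values between are in proportion. In form: [tx, ty, tz, rx, ry, rz, fingers, tx, ty, tz, rx, ry, rz, fingers, ...]. A call has 1 to 5 rows; each row shifts and turns the commanded pose from where the row before left it, along the tool's axes as they then stand; what a row does not reach is not made up. A row lasts 1/8 s, in which the tool goes at most 62.5 mm and 10.7 degrees, less where a joint would pass 70% of its speed; a pose out of reach is approached as far as the arm can. A call is refused whole if a number of a shift passes 0.0625 or a number of a turn 0.188, either way. A call with a gripper value outside its range is refused whole. The fingers move at their own pace and stop on an object; "grip_force" is the grip in N (left out, the last holds). Time passes only in rows, so rows that do not move let the fingers close. It gives the time, the measured TCP pose, the force, the opening and the grip force at its end, in the units of the state.
- get_obs(): the state, without advancing time (a new reading comes with each control period).
- read_camera(name): name is "side" or "top"; returns a dict with "color" (480x640x3 uint8, blue, green, red), "fov_y" (degrees; the focal length in pixels is half the picture's height over the tangent of half this angle, whatever the lens; pixels are square), "cx", "cy" (the principal point, pixels), "k1" (the pictures are not rectified: a ray, as slopes to the right and down, at radius r is drawn at 1 + k1 r^2 times it, then the intrinsics apply), "cam_to_world" (4x4, takes a point from camera to world coordinates). Camera axes: x right, y up, looking along -z (the intrinsics and any distortion apply to the point x, -y, -z); pixel columns grow to the right and rows downward; lengths in m; the calibration is good to about 2 mm. A picture is of the moment at which its call begins. There is no depth.
- sign_off(): hands the job in; it is judged then, once.
The state is a dict: "time_s": time; "qpos": joint angles; "joint_velocities": joint speeds; "effort": joint torques, N m; "tool_pos": TCP position; "tool_rot": TCP orientation; "force": force on the tool from outside, world axes, zero at the start; "wrist_torque": the same for the moment, N m; "grip_width": finger opening in m; "grasp_force": force on a finger pad.
Only numpy, scipy, OpenCV 4.12 (cv2) and the standard library are available. Lean on these libraries where they do the work, as an engineer would, in place of code of your own. Each camera call takes 0.05 s, during which the arm holds its last target. There are 200 camera calls.

TASK

Three containers with sprung caps stand on the assembly bench. Prime the pump of the cleaner canister, the short, wide, round metal one: push its nozzle cap all the way down from above, hold it there for a moment, then let it spring back up to its full height. Do not push down the caps of the other two, the slim spray can and the square bottle.

Things in the scene. Friction and masses are not known exactly. Their poses are not given: they have to be found in the camera images.
- canister_cap_top (a point): Centre of the flat top of the cleaner canister's nozzle cap, 154 mm above the bench at rest; sinks with the cap. Cap: black disc, 48 mm across, 16 mm tall; a spout 12 mm thick sticks out 22 mm from its rim along -x, 2 mm lower than its top; z up. The canister: round aluminium can with paper band, 100 mm wide, 114 mm tall to the shoulder, shortest and widest of the three, fixed to the bench.
- canister_cap (a joint): Downward travel of the canister's cap in m: 0 up at rest, 0.012 at its bottom stop. A spring pushes it back up: about 3 N starts it moving, 10 N takes it fully down.
- spray_cap (a joint): Downward travel of the slim spray can's small cap (28 mm across) in m: 0 at rest, 0.008 fully down. The spray can is round, steel with a white band, 60 mm wide and 190 mm tall with its cap, and is fixed to the bench. It stands at least 165 mm from the canister, centre to centre.
- bottle_cap (a joint): Downward travel of the square bottle's pump head (30 mm across, with a long spout) in m: 0 at rest, 0.010 fully down. The bottle is white plastic, 75 mm square and 174 mm tall with its head, and is fixed to the bench. It stands at least 165 mm from the canister, centre to centre.
Not all that is in view belongs to the job. Leave any purple or yellow look-alike of the part that bears canister_cap_top alone.

How it is judged:
By the outcome, as a careful person would: the job done as asked, in the order asked, and still so for the second after the job is handed in, with the robot touching nothing.
It also fails if it takes over 29 s, if anything falls off the work surface, if the arm or the gripper's body presses on something with over 40 N, if the wrist force passes 120 N, or if a joint passes its speed limit or range.

## Working session

There is one attempt and no reset: what is moved stays moved. The work goes in short steps, Python scripts to look and compute and a tool call to move; the robot and the scene stay as the last step left them, time stands still between calls to the robot, and variables do not carry over. Pictures are saved under pics/ and viewed, at most 10 in all, crops included, and the job is handed in when it is done.

Besides the shell and the picture viewer there is one more tool, called after ">>>" in YAML: its name, and indented under it one key for each argument. drive_tool: Moves the arm, as the interface text tells. Its arguments: {"type":"object","properties":{"rows":{"type":"array","items":{"type":"number"}},"grip_force":{"type":"number"}},"required":["rows"]}

```bash
mkdir -p pics
cat > h.py <<'E'
import numpy as np, cv2
from cell import *
def ray(c,u,v):
    f=240/np.tan(np.radians(c["fov_y"])/2)
    d=np.array([(u-c["cx"])/f,(v-c["cy"])/f]); s=d.copy()
    for _ in range(30): s=d/(1+c["k1"]*(s@s))
    M=np.array(c["cam_to_world"]); r=M[:3,:3]@np.array([s[0],-s[1],-1.])
    return M[:3,3],r/np.linalg.norm(r)
def plane(c,u,v,z):
    o,r=ray(c,u,v); return o+r*(z-o[2])/r[2]
def cross(a,b):
    (o,r),(p,s)=a,b
    t=np.linalg.lstsq(np.c_[r,-s],p-o,rcond=None)[0]
    A,B=o+t[0]*r,p+t[1]*s
    return (A+B)/2,np.linalg.norm(A-B)
E
python3 - <<'E'
from h import *
import pickle
C={n:read_camera(n) for n in("side","top")}
pickle.dump(C,open("c.pkl","wb"))
for n,c in C.items():
    cv2.imwrite(f"pics/{n}0.png",c["color"]); print(n,{k:v for k,v in c.items() if k!="color"})
print(get_obs(),tcp_to_tips)
E
```

```text
side {'fov_y': 52.80111056086197, 'cx': 326.6050177788868, 'cy': 232.334071048794, 'k1': -0.07091867207764252, 'cam_to_world': array([[-0.88823375,  0.30821459, -0.34065315,  0.23824371],
       [-0.45927668, -0.57918535,  0.67350521,  0.6145721 ],
       [ 0.01028282,  0.75468411,  0.65600775,  0.72607512],
       [ 0.        ,  0.        ,  0.        ,  1.        ]])}
top {'fov_y': 53.84682352205384, 'cx': 320.615372069427, 'cy': 241.11653127843996, 'k1': 0.0369424399929219, 'cam_to_world': array([[-0.00169261,  0.99205329, -0.12580702,  0.41400625],
       [-0.99998216, -0.00239972, -0.00546927,  0.03757215],
       [-0.00572771,  0.12579552,  0.99203966,  1.01326585],
       [ 0.        ,  0.        ,  0.        ,  1.        ]])}
{'time_s': 0.1, 'qpos': array([67.03986779, 18.43434674, -4.01585685, 83.16645669,  1.29499937,
       78.53958232, -3.2595014 ]), 'joint_velocities': array([-0.1090967 , -0.10231266,  0.02483862, -0.03365498,  0.00928599,
        0.15459052,  0.01210912]), 'effort': array([-5.76100920e-04, -4.92568660e+01, -4.05913275e-01, -3.13398743e+01,
       -6.39923522e-02,  3.94335121e-02,  5.27653151e-05]), 'tool_pos': array([ 0.26187655, -0.59472377,  0.40378869]), 'tool_rot': array([-1.79904843e+02,  5.21510562e-03,  2.37705061e+01]), 'force': array([ 0.39523077, -0.5990476 , -0.6514068 ]), 'wrist_torque': array([-0.01372423,  0.01344766,  0.00175669]), 'grasp_force': 0.0, 'grip_width': 0.08721667671837312} 0.1822
```

View pics/side0.png

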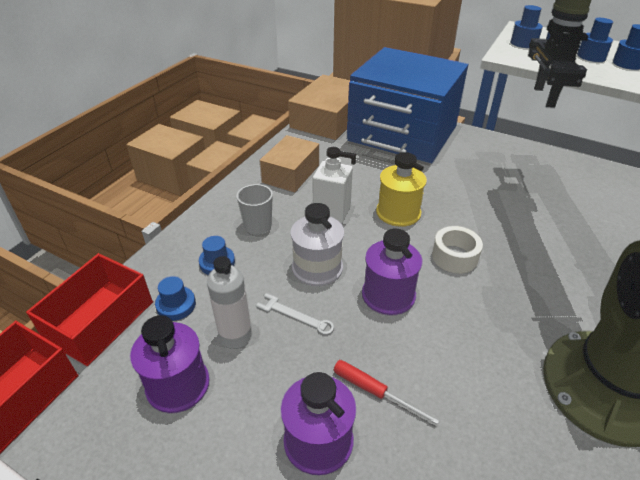

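View pics/top0.png

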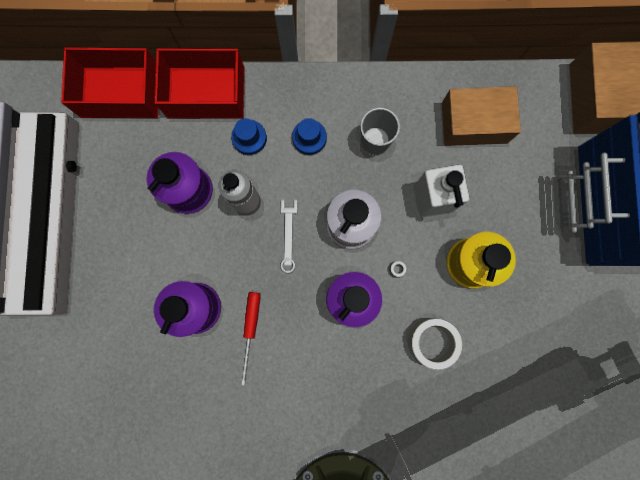

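Side view: grey canister cap at (317,213), spray can cap (222,265) and square bottle head (333,155). Top view: canister (356,210), spray (231,181) and bottle (454,177).

Candidates for the canister (top view):
- Purple at (165,173), (173,310) and (356,299): excluded as look-alikes.
- Yellow at (497,257): excluded as a look-alike.
- Grey aluminium with a paper band at (356,210): chosen.

Run:
```python
from h import *
import pickle
C=pickle.load(open("c.pkl","rb"))
def cap(n,u,v,w=30):
    g=C[n]["color"].max(2)[v-w:v+w,u-w:u+w]; m=(g<60).astype(np.uint8)
    k,l,s,_=cv2.connectedComponentsWithStats(m); L=l[w,w]
    return u-w,v-w,(l==L).astype(np.uint8),s[L]
for nm,s,t in(("can",(317,213),(356,210)),("spray",(222,265),(231,181)),("bottle",(333,155),(454,177))):
    r=[]
    for n,p in(("side",s),("top",t)):
        x,y,m,st=cap(n,*p,w=24)
        mo=cv2.morphologyEx(m,cv2.MORPH_OPEN,cv2.getStructuringElement(cv2.MORPH_ELLIPSE,(13,13))) if nm=="can" else m
        c=max(cv2.findContours(mo,0,2)[0],key=cv2.contourArea); e=cv2.minEnclosingCircle(c); b=cv2.boundingRect(c)
        print(nm,n,"blob",st,"circ",e[0][0]+x,e[0][1]+y,e[1],"bbox",b[0]+x,b[1]+y,b[2:])
        r.append((e[0][0]+x,e[0][1]+y))
    print(cross(ray(C["side"],*r[0]),ray(C["top"],*r[1])))
    for z in (.138,.154): print(z,plane(C["side"],*r[0],z),plane(C["top"],*r[1],z))
a=cv2.resize(C["side"]["color"][190:290,270:370],(400,400),interpolation=2)
b=cv2.resize(C["top"]["color"][170:270,306:406],(400,400),interpolation=2)
cv2.imwrite("pics/crop.png",np.hstack([a,b]))
```

```text
Traceback (most recent call last):
ValueError: max() iterable argument is empty
```

Run:
```python
from h import *
import pickle
C=pickle.load(open("c.pkl","rb"))
a=cv2.resize(C["side"]["color"][190:290,270:370],(400,400),interpolation=0)
b=cv2.resize(C["top"]["color"][170:270,306:406],(400,400),interpolation=0)
cv2.imwrite("pics/crop.png",np.hstack([a,b]))
for nm,s,t in(("can",(317,213),(356,210)),("spray",(222,265),(231,181)),("bottle",(333,155),(454,177))):
    r=[]
    for n,(u,v) in(("side",s),("top",t)):
        w=24; m=(C[n]["color"].max(2)[v-w:v+w,u-w:u+w]<75).astype(np.uint8)
        m=cv2.morphologyEx(m,cv2.MORPH_OPEN,cv2.getStructuringElement(cv2.MORPH_ELLIPSE,(9,9)))
        k,l,st,ce=cv2.connectedComponentsWithStats(m)
        if k<2: print(nm,n,"none");continue
        i=1+np.argmin(np.hypot(*(ce[1:]-w).T)); p=ce[i]+[u-w,v-w]
        print(nm,n,st[i]+[u-w,v-w,0,0,0],p); r.append(p)
    if len(r)<2: continue
    print(cross(ray(C["side"],*r[0]),ray(C["top"],*r[1])))
    for z in (.146,.154): print(z,plane(C["side"],*r[0],z),plane(C["top"],*r[1],z))
```

```text
can side [305 203  25  21 411] [317.04136253 213.13625304]
can top [343 199  25  27 540] [354.74814815 211.64259259]
(array([ 0.57977383, -0.02094884,  0.14726882]), np.float64(0.0017346683837792915))
0.146 [ 0.58140086 -0.02217426  0.146     ] [ 0.57919163 -0.02133731  0.146     ]
0.154 [ 0.57666827 -0.01339269  0.154     ] [ 0.5776679 -0.0207939  0.154    ]
spray side [214 256  17  18 242] [221.8553719  264.55785124]
spray top [223 173  16  18 221] [230.09502262 181.25339367]
(array([0.62924747, 0.2052163 , 0.18401736]), np.float64(0.0027872063057586736))
0.146 [0.65827656 0.17678528 0.146     ] [0.63775297 0.21220426 0.146     ]
0.154 [0.65248376 0.18282294 0.154     ] [0.63568904 0.21059339 0.154     ]
bottle side [327 147  13  11 113] [333.         152.19469027]
bottle top [446 171  17  17 221] [453.91402715 178.85520362]
(array([ 0.63610789, -0.20044478,  0.16885306]), np.float64(0.0025977602662042806))
0.146 [ 0.65381096 -0.23366805  0.146     ] [ 0.64083729 -0.20730834  0.146     ]
0.154 [ 0.64807974 -0.2219697   0.154     ] [ 0.63874491 -0.20504947  0.154     ]
```

View pics/crop.png

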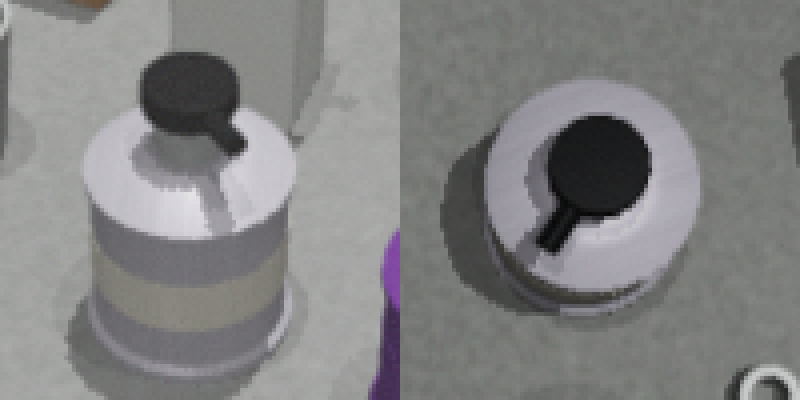

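The crop confirms the bare aluminium can with a paper band and a black cap, not purple or yellow. The cap top centre is at about (356,211) in the top view and (317.5,210.5) in the side view. The crossed blob height of 147 mm is mid-cap, which fits a 154 mm top. The spray can and bottle are both over 165 mm away. I'll refine this and start moving.

Run:
```python
from h import *
import pickle
C=pickle.load(open("c.pkl","rb"))
print(cross(ray(C["side"],317.5,210.5),ray(C["top"],356,211)),plane(C["top"],356,211,.154),plane(C["side"],317.5,210.5,.154))
```

```text
(array([ 0.57994565, -0.0229685 ,  0.1522391 ]), np.float64(0.0015620270814473817)) [ 0.57886572 -0.02311589  0.154     ] [ 0.57968465 -0.0208638   0.154     ]
```

>>> drive_tool:
  rows: [0.043,-0.033,0,0,0,0,-1,0.043,-0.033,0,0,0,0,-1,0.043,-0.033,0,0,0,0,-1,0.043,-0.033,0,0,0,0,-1,0.043,-0.033,0,0,0,0,-1]
  grip_force: 10

```text
time_s: 0.72
tool_pos: [0.3927, -0.3554, 0.4044]
tool_rot: [-180.0, 0.0, 23.8]
force: [0.6, 0.3, 0.3]
grip_width: 0.0449
grasp_force: 0.0
```

>>> drive_tool:
  rows: [0.043,-0.033,0,0,0,0,-1,0.043,-0.033,0,0,0,0,-1,0.043,-0.033,0,0,0,0,-1,0.043,-0.033,0,0,0,0,-1,0.043,-0.033,0,0,0,0,-1]

```text
time_s: 1.35
tool_pos: [0.5229, -0.118, 0.4045]
tool_rot: [180.0, 0.0, 23.8]
force: [0.6, -0.4, -0.5]
grip_width: 0.0017
grasp_force: 0.0
```

>>> drive_tool:
  rows: [0.03,-0.022,0,0,0,0,-1,0.03,-0.022,0,0,0,0,-1,0.03,-0.021,0,0,0,0,-1,0,0,0.02,0,0,0,-1,0,0,0.02,0,0,0,-1]

```text
time_s: 1.98
tool_pos: [0.5786, -0.0236, 0.3636]
tool_rot: [-180.0, 0.0, 23.8]
force: [0.9, -0.3, -1.0]
grip_width: 0.0006
grasp_force: 0.0
```

Run:
```python
from h import *
print(get_obs()["tool_pos"],get_obs()["force"])
s=read_camera("side");t=read_camera("top")
a=cv2.resize(s["color"][130:280,240:390],(400,400),interpolation=2)
b=cv2.resize(t["color"][130:280,281:431],(400,400),interpolation=2)
cv2.imwrite("pics/near.png",np.hstack([a,b]))
```

```text
[ 0.57860175 -0.02357455  0.36357225] [ 0.87652895 -0.29036703 -1.00068902]
```

View pics/near.png

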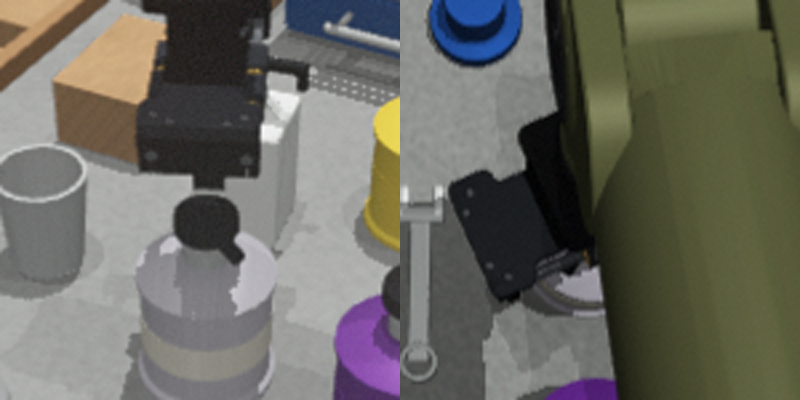

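The side crop shows the closed fingers right above the canister cap (cap centre about (207,220) in the crop), clear of its neighbours. I'll descend slowly and watch the force.

>>> drive_tool:
  rows: [0,0,0.015,0,0,0,-1,0,0,0.007,0,0,0,-1,0,0,0.005,0,0,0,-1,0,0,0.003,0,0,0,-1,0,0,0,0,0,0,-1]

```text
time_s: 2.7
tool_pos: [0.5786, -0.0239, 0.3353]
tool_rot: [180.0, 0.0, 23.8]
force: [-2.0, -0.6, 3.5]
grip_width: 0.0004
grasp_force: 1.8
```

>>> drive_tool:
  rows: [0,0,0.003,0,0,0,-1,0,0,0.002,0,0,0,-1,0,0,0,0,0,0,-1]

```text
time_s: 3.08
tool_pos: [0.5787, -0.0239, 0.3303]
tool_rot: [180.0, -0.0, 23.8]
force: [-3.2, -0.9, 6.4]
grip_width: 0.0008
grasp_force: 3.2
```

>>> drive_tool:
  rows: [0,0,0.002,0,0,0,-1,0,0,0.002,0,0,0,-1,0,0,0.002,0,0,0,-1,0,0,0,0,0,0,-1]

```text
time_s: 3.58
tool_pos: [0.5787, -0.0238, 0.3249]
tool_rot: [179.9, -0.0, 23.8]
force: [-5.4, -1.6, 9.5]
grip_width: 0.0005
grasp_force: 4.8
```

>>> drive_tool:
  rows: [0,0,0.001,0,0,0,-1,0,0,0,0,0,0,-1]

```text
time_s: 3.82
tool_pos: [0.5787, -0.0238, 0.3246]
tool_rot: [179.9, -0.0, 23.8]
force: [-6.2, 0.1, 13.6]
grip_width: 0.0001
grasp_force: 6.2
```

The force has risen above the spring's 10 N and the tool has stopped sinking, so the cap is at its stop. I'll press slightly more and hold.

>>> drive_tool:
  rows: [0,0,0.001,0,0,0,-1,0,0,0,0,0,0,-1,0,0,0,0,0,0,-1,0,0,0,0,0,0,-1,0,0,0,0,0,0,-1]

```text
time_s: 4.45
tool_pos: [0.5787, -0.0237, 0.3246]
tool_rot: [179.9, -0.0, 23.8]
force: [-8.0, -0.2, 17.4]
grip_width: 0.0005
grasp_force: 8.6
```

>>> drive_tool:
  rows: [0,0,0,0,0,0,-1,0,0,0,0,0,0,-1,0,0,0,0,0,0,-1,0,0,0,0,0,0,-1,0,0,0,0,0,0,-1]

```text
time_s: 5.08
tool_pos: [0.5787, -0.0237, 0.3246]
tool_rot: [179.9, -0.0, 23.8]
force: [-7.9, -0.3, 17.0]
grip_width: 0.0003
grasp_force: 8.6
```

Held for over 1 s at the stop with 17 N. Now I'll release straight up.

>>> drive_tool:
  rows: [0,0,-0.004,0,0,0,-1,0,0,-0.006,0,0,0,-1,0,0,-0.01,0,0,0,-1,0,0,-0.02,0,0,0,-1,0,0,-0.03,0,0,0,-1]

```text
time_s: 5.7
tool_pos: [0.5785, -0.0237, 0.3922]
tool_rot: [-179.9, 0.1, 23.8]
force: [0.6, -0.3, -0.0]
grip_width: 0.0004
grasp_force: 0.0
```

>>> drive_tool:
  rows: [0,0,-0.03,0,0,0,-1,0,0,0,0,0,0,-1,0,0,0,0,0,0,-1]

```text
time_s: 6.08
tool_pos: [0.5785, -0.0238, 0.4214]
tool_rot: [-180.0, 0.0, 23.8]
force: [0.6, -0.0, 0.5]
grip_width: 0.0004
grasp_force: 0.0
```

Run:
```python
from h import *
import pickle
c=pickle.load(open("c.pkl","rb"))["side"]["color"]; s=read_camera("side")["color"]
for y,x in((195,300),(250,207)): print(cv2.absdiff(c,s)[y:y+40,x:x+35].mean())
cv2.imwrite("pics/end.png",np.hstack([cv2.resize(i[120:320,180:380],(400,400)) for i in(c,s)]))
for i in (c,s):
    m=(i[200:230,300:335].max(2)<75); r=np.argwhere(m)+[200,300]; print(m.sum(),r.min(0),r.max(0),r.mean(0))
```

```text
9.553809523809523
6.9695238095238095
451 [203 305] [228 330] [214.02217295 317.81596452]
450 [203 305] [228 330] [214.05555556 317.82      ]
```

View pics/end.png

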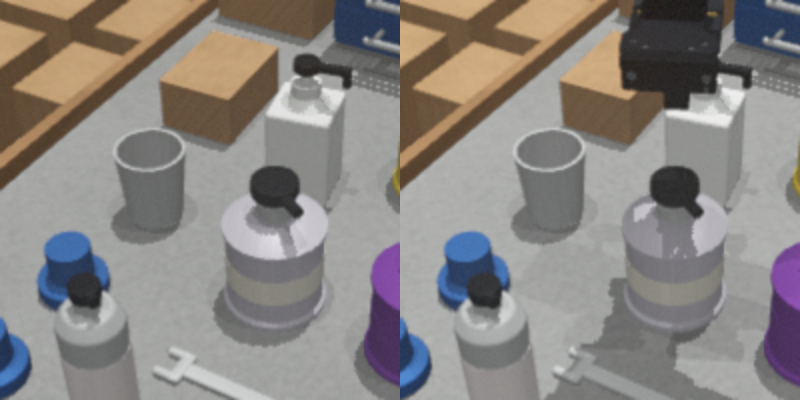

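The before and after crops match. The canister cap (about (675,187) in the right half) is back at full height, the spray can cap is unchanged, and the gripper is clear of everything.

```bash
python3 -c "
from cell import *
print(sign_off())"
```

```text
the job is handed in; nothing more can be done
None
```

The canister's cap was pushed to its bottom stop, held there for over a second and released to its full height; the gripper never went near the other two caps, and the job was handed in at about 6 s.

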